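Load the ink shaker

ROBOT

A 6-joint arm with a two-finger parallel gripper is mounted at the origin on a cart in front of the work surface, level with it; the furniture and walls round the work are solid. World frame = base frame: x ahead of the robot, y to its left, z up, the work surface at z = 0. Lengths are in m, angles in rad, forces in N, time in s.
With the tool pointing down it reaches from about 0.25 to 0.725 m from the base axis. Payload 4 kg.
Tool frame: the origin (TCP) lies at the very end of the fingers, on their centre line; the grasp point (between the pads) lies 19 mm behind it; z points along the fingers, y is the line along which they close (so a half turn about z gives the same grasp; the last joint's range is limited). The gripper opens to 85 mm and grips with 20 to 120 N. Pads are 22 mm wide; open, the fingers measure 114 mm over their backs; the gripper's body (76 mm by 85 mm) begins 54 mm behind the grasp point. The pads swing forward as they close: fully open they stand 13 mm farther back than shut.
Start: joints at [1.125, 0.241, 0.005, 1.335, 0, 1.571], TCP at [0.216, 0.451, 0.231] pointing down, gripper open.
Joint ranges: [-2.72, 2.72], [-1.05, 1.87], [-1.09, 1.28], [-1.99, 2.15], [-1.42, 1.44], [-3.14, 3.14]. Speed limits (rad/s): [2.79, 2.79, 3.14, 3.14, 3.14, 3.14].

INTERFACE

Orientations are given as a unit quaternion [x, y, z, w].
In Python, from workcell import bot, vision, workorder gives the robot as it stands.
- The arm moves only by the shell command python3 -m creep 'ROWS' [OPENING]. ROWS is JSON, a list of rows, each a list of 2 entries, a list of its own where there are three numbers: the shift along the tool's x, y, z in mm, then the turn, a rotation vector about the tool's x, y, z in rad. In form: [[[dx, dy, dz], [wx, wy, wz]], ...]. A call has 1 to 12 rows; each row shifts and turns the commanded pose from where the row before left it, along the tool's axes as they then stand; what a row does not reach is not made up. A row lasts 1/8 s, in which the tool goes at most 62.5 mm and 10.7 degrees, less where a joint would pass 70% of its speed; a pose out of reach is approached as far as the arm can. A call is refused whole if a number of a shift passes 62.5 or a number of a turn 0.188, either way. A call with a gripper value outside its range is refused whole. OPENING is the finger opening in mm, from 0 to 85.4, set as the call begins (- or left out, the last holds). The fingers move at their own pace and stop on an object; the grip force is fixed at half the most. Time passes only in rows, so rows that do not move let the fingers close. It gives the time, the measured TCP pose, the force, the opening and the grip force at its end, in the units of the state.
- bot.get_obs(): the state, without advancing time (a new reading comes with each control period).
- vision.camera(name): name is "side" or "top"; returns a dict with "image" (400x640x3 uint8, blue, green, red), "z_map" (400x640 float32, m along the optical axis (not along the pixel's ray), 0 where there is no reading), "K" (3x3 intrinsics, pixels), "rvec" (rotation vector, rad) and "tvec" (3), from world to camera coordinates, as OpenCV has them. Camera axes: x right, y down, z forward; pixel columns grow to the right and rows downward; lengths in m; the calibration is good to about 2 mm. A picture is of the moment at which its call begins.
- workorder.job_done(): hands the job in; it is judged then, once.
Trained networks look in a picture, given as the dict that the camera call returned (one of the last four; its "shot" number tells which), for a name from the list of things; names that differ only in an ending like _2 or _b are one class to them, and where a whole thing is asked for, a point or a joint stands for the part that bears it (a point fixed in the world has none). Each returns a list of dicts, best first, with "score" (0 to 1); they miss things now and then, are a little off and sometimes report something else, mostly with a low value. They report only what shows in the picture. A call takes as long as a camera call. They do not tell look-alikes from the thing itself.
- vision.spot_in(picture, query): "position" ([column, row] in pixels, amid what is visible of it).
- vision.place_of(picture, query): "position" ([column, row] in pixels: a listed point, or the origin of a listed thing).
The state is a dict: "clock": time; "joint_pos": joint angles; "joint_vel": joint speeds; "tau": joint torques, N m; "eef_pos": TCP position; "tool_rot": TCP orientation; "ft_force": force on the tool from outside, world axes, zero at the start; "ft_torque": the same for the moment, N m; "grip_width": finger opening in m; "grasp_force": force on a finger pad.
Only numpy, scipy, OpenCV 4.12 (cv2) and the standard library are available. Lean on these libraries where they do the work, as an engineer would, in place of code of your own. Each camera call takes 0.05 s, during which the arm holds its last target. There are 200 camera calls.

TASK

Load the bench shaker: stand the cyan and the magenta ink bottle upright in the two empty cells of the divided tray, one on either side of the yellow bottle, lowering each one down into its cell clear of the dividers rather than letting it fall in. Also push the red handle of the toggle clamp fully down over centre, so that it stays down and its black pad holds the tray. Do not tip any bottle, and leave the timer, the tumbler and the lint roller where they are.

Things in the scene. Friction and masses are not known exactly. Their poses are not given: they have to be found in the camera images.
- bottle_cyan: upright round white plastic ink bottle with a cyan blue band and cyan blue screw cap, 54 mm in diameter up to z 104 mm, narrow neck, cap 30 mm in diameter from z 124 to 148 mm (total height 148 mm), about 0.17 kg; origin at the centre of its underside, z up. Starts standing on the bench, either to the right of the shaker or to the left of the mug press (cyan and magenta swap).
- bottle_magenta: upright round white plastic ink bottle with a magenta band and magenta screw cap, 54 mm in diameter up to z 104 mm, narrow neck, cap 30 mm in diameter from z 124 to 148 mm (total height 148 mm), about 0.17 kg; origin at the centre of its underside, z up. Starts standing on the bench, either to the right of the shaker or to the left of the mug press (cyan and magenta swap).
- bottle_yellow: upright round white plastic ink bottle with a yellow band and yellow screw cap, 54 mm in diameter up to z 104 mm, narrow neck, cap 30 mm in diameter from z 124 to 148 mm (total height 148 mm), about 0.17 kg; origin at the centre of its underside, z up. Already stands in the middle cell and stays there.
- shaker: grey bench shaker with an aluminium platform, fixed, long side along its own y (left), 100 mm deep; x away from the robot; origin on the bench under the middle of the tray. Platform top at z 60 mm, from y -132 to +244 mm. A steel toggle clamp stands on the +y end: arm towards the tray (-y), red handle away from it (+y).
- tray: dark blue open tray with three square cells in a row along its y, loose on the platform between two low rails; 76 x 208 mm and 62 mm high, outer walls and the two dividers all 62 mm high and 4 mm thick, floor 4 mm; cells 68 x 64 mm (x, y). Origin at the centre of its underside, axes as the shaker's. A foot 14 mm high on its +y end lies under the clamp pad.
- cell_1 (a point): centre of the floor of the cell at the -y end (right, far from the clamp), 4 mm over the tray's underside; empty at the start. Cell centres are 68 mm apart.
- cell_2 (a point): centre of the floor of the middle cell (yellow bottle)
- cell_3 (a point): centre of the floor of the cell at the +y end (left, next to the clamp); empty at the start
- clamp_grip (a point): top of the red handle grip (19 mm thick, 62 mm long along the handle), at its middle, 85 mm from the handle's cross pin. At the start the handle's free end is raised 65 degrees and this point is at shaker (0, +234 mm), z 170 mm; it swings down in an arc away from the tray to shaker (0, +298 mm), z 104 mm when closed. Pin at shaker y +210, z 87 mm open; y +212, z 104 mm closed.
- clamp_handle (a joint): angle of the handle in rad (against the clamp arm): 0 open as at the start, dead centre 1.70, stop 1.83, where it stays by itself with the sprung pad pressing on the tray. Pushed at the grip it takes about 2 N at first and up to about 6 N before dead centre.
- clamp_pad: black pad, 20 mm in diameter, under the end of the clamp arm, sprung; 30 mm over the tray's foot when open; origin at its lower face
- oven_timer: white round wind-up timer with a red dial, 62 mm wide, 52 mm high, on the bench at the right; origin at the centre of its underside; leave alone
- white_tumbler: white tumbler with black lid, 74 mm in diameter, 166 mm high, standing beyond the mug press at its left; origin at the centre of its underside; leave alone
- lint_roller: lint roller with teal handle, 217 mm long, lying on the bench at the right; origin under its middle; leave alone
Not all that is in view belongs to the job. Leave any green look-alike of the bottle_cyan alone.

How it is judged:
By the outcome, as a careful person would: the job done as asked, in the order asked, and still so for the second after the job is handed in, with the robot touching nothing.
It also fails if it takes over 54 s, if anything falls off the work surface, if the arm or the gripper's body presses on something with over 40 N, if the wrist force passes 120 N, or if a joint passes its speed limit or range.

## Working session

There is one attempt and no reset: what is moved stays moved. The work goes in short steps, Python scripts to look and compute and a shell command to move; the robot and the scene stay as the last step left them, time stands still between calls to the robot, and variables do not carry over. Pictures are saved under pics/ and viewed, at most 10 in all, crops included, and the job is handed in when it is done.

```bash
mkdir -p pics; ls
cat > h.py <<'E'
import numpy as np, cv2
from workcell import bot, vision, workorder
def cam(n):
    p=vision.camera(n); p['R']=cv2.Rodrigues(np.array(p['rvec'],float))[0]; p['t']=np.array(p['tvec'],float).ravel(); return p
def atz(p,uv,z):
    r=p['R'].T@np.linalg.inv(p['K'])@np.array([uv[0],uv[1],1.]); c=-p['R'].T@p['t']
    return c+r*(z-c[2])/r[2]
def proj(p,X): 
    return cv2.projectPoints(np.array(X,float).reshape(-1,1,3),np.array(p['rvec'],float),np.array(p['tvec'],float),p['K'],None)[0].reshape(-1,2)
def cloud(p):
    z=p['z_map']; v,u=np.mgrid[:400,:640]; P=np.stack([u,v,np.ones_like(u)],-1)@np.linalg.inv(p['K']).T*z[...,None]
    W=(P-p['t'])@p['R']; W[z==0]=np.nan; return W
E
python3 - <<'E'
from h import *
for n in('side','top'):
    p=cam(n); cv2.imwrite(f'pics/{n}0.png',p['image'])
    print(n,'cam',(-p['R'].T@p['t']).round(3))
    for q,z in(('bottle_cyan',0),('bottle_magenta',0),('bottle_yellow',.064),('shaker',0),('tray',.06),('cell_1',.064),('cell_2',.064),('cell_3',.064),('clamp_grip',.17),('oven_timer',0),('white_tumbler',0),('lint_roller',0)):
        try: print(q,[(np.round(d['position']),round(d['score'],2),atz(p,d['position'],z)[:2].round(3)) for d in vision.place_of(p,q)[:3]])
        except Exception as e: print(q,e)
print(bot.get_obs())
E
```

```text
pics
side cam [0.776 0.422 1.215]
bottle_cyan [(array([357., 162.]), 0.79, array([ 0.417, -0.301]))]
bottle_magenta [(array([349., 305.]), 0.75, array([0.59 , 0.104])), (array([301., 348.]), 0.51, array([0.739, 0.166]))]
bottle_yellow [(array([378., 210.]), 0.83, array([ 0.437, -0.1  ]))]
shaker []
tray [(array([269., 143.]), 0.16, array([ 0.655, -0.411]))]
cell_1 [(array([369., 186.]), 0.92, array([ 0.433, -0.178])), (array([376., 208.]), 0.86, array([ 0.438, -0.109])), (array([386., 228.]), 0.79, array([ 0.436, -0.042]))]
cell_2 [(array([369., 186.]), 0.92, array([ 0.433, -0.178])), (array([376., 208.]), 0.86, array([ 0.438, -0.109])), (array([386., 228.]), 0.79, array([ 0.436, -0.042]))]
cell_3 [(array([369., 186.]), 0.92, array([ 0.433, -0.178])), (array([376., 208.]), 0.86, array([ 0.438, -0.109])), (array([386., 228.]), 0.79, array([ 0.436, -0.042]))]
clamp_grip [(array([373., 209.]), 0.73, array([ 0.479, -0.058])), (array([416., 274.]), 0.65, array([0.447, 0.127])), (array([395., 240.]), 0.46, array([0.459, 0.036]))]
oven_timer [(array([299., 132.]), 0.9, array([ 0.55 , -0.464
[... 1256 characters left out ...]
 ]))]
{'clock': 1.3, 'joint_pos': array([ 1.12501810e+00,  2.40600581e-01,  4.99834136e-03,  1.33518551e+00,
       -3.61110093e-06,  1.57084195e+00]), 'joint_vel': array([-0.00084236, -0.00062607, -0.00157883, -0.00081453, -0.00081091,
       -0.00036932]), 'tau': array([ 4.71092289e-05, -3.72212684e+01,  2.52691573e+01,  1.31350556e-03,
        1.11317192e-04,  8.72785876e-06]), 'eef_pos': array([0.21558303, 0.45114131, 0.23130554]), 'tool_rot': array([2.21070434e-01, 9.75257844e-01, 3.78344498e-06, 2.70878377e-06]), 'ft_force': array([ 0.05889369, -0.65213891, -0.10666437]), 'ft_torque': array([-0.02128768, -0.00731915,  0.0703773 ]), 'grasp_force': 0.0, 'grip_width': 0.08531677706577485}
```

Run:
```python
import cv2
for n in('side','top'):
    i=cv2.imread(f'pics/{n}0.png'); i=i[60:400,120:520] if n=='top' else i[80:400,180:560]
    cv2.imwrite(f'pics/{n}0c.png',cv2.resize(i,None,fx=1.75 if n=='top' else 1.85,fy=1.75 if n=='top' else 1.85))
```

```text
(no output)
```

View pics/top0c.png

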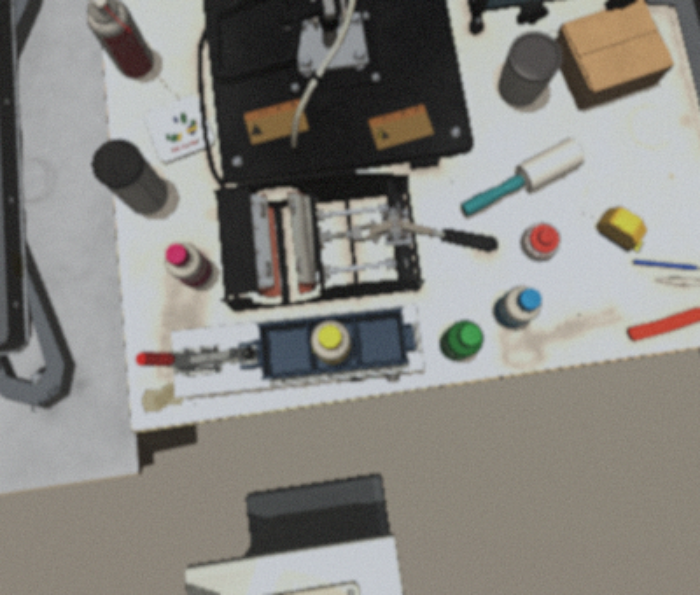

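View pics/side0c.png

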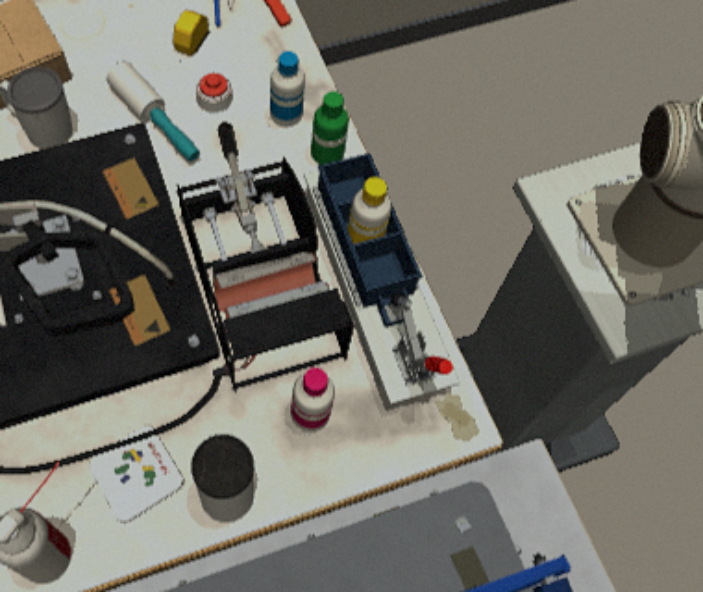

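The green look-alike (pixel 384,254 in top) stands between the shaker and the cyan bottle (about 417,234); magenta is at about (225,207), left of the press. The yellow bottle is in the middle cell, and the red handle points left. Now the precise positions from the caps and depth.

```bash
cat >> h.py <<'E'
HUE={'cyan':(98,112,120),'magenta':(158,172,120),'yellow':(24,34,120),'green':(50,75,100)}
def caps(p,zs={}):
    hsv=cv2.cvtColor(p['image'],cv2.COLOR_BGR2HSV); W=cloud(p); out={}
    for c,(a,b,s) in HUE.items():
        m=cv2.inRange(hsv,(a,s,90),(b,255,255))>0
        with np.errstate(invalid='ignore'): m&=(W[...,2]>.11)&(W[...,2]<.4)&(W[...,0]<.68)
        n,l,st,ce=cv2.connectedComponentsWithStats(m.astype(np.uint8))
        if n<2: continue
        k=1+st[1:,4].argmax(); P=W[l==k]; zt=np.percentile(P[:,2],90); T=P[P[:,2]>zt-.006]
        out[c]=(st[k,4],ce[k].round(1),zt.round(3),((T.max(0)+T.min(0))/2).round(4),np.median(T,0).round(4))
    return out
E
python3 - <<'E'
from h import *
for n in('side','top'):
    p=cam(n); print(n)
    for k,v in caps(p).items(): print(k,*v)
    W=cloud(p)
    def mx(a,b,c,d):
        m=(W[...,0]>a)&(W[...,0]<b)&(W[...,1]>c)&(W[...,1]<d); return np.nanpercentile(W[m][:,2],99.5).round(3)
    print('press',mx(.5,.7,-.3,.05),'region mag-clamp',mx(.5,.56,.03,.16),'clamp',mx(.41,.48,.02,.18))
    # tray rim: points z .117-.127
    m=(abs(W[...,2]-.122)<.004)&(W[...,0]>.37)&(W[...,0]<.5)&(W[...,1]>-.24)&(W[...,1]<.03)
    print('tray',m.sum(),cv2.minAreaRect(W[m][:,:2].astype(np.float32)*1000))
    m=(W[...,2]>.10)&(W[...,0]>.40)&(W[...,0]<.49)&(W[...,1]>.05)&(W[...,1]<.2)
    h=cv2.cvtColor(p['image'],cv2.COLOR_BGR2HSV); red=((h[...,0]<6)|(h[...,0]>174))&(h[...,1]>150)
    P=W[m&red]; print('red',len(P),P.min(0),P.max(0),P.mean(0))
E
```

```text
side
cyan 359 [462.6 391.7] 0.329 [0.5336 0.3941 0.3303] [0.5311 0.3926 0.3271]
magenta 124 [350.2 284.9] 0.151 [0.5941 0.0987 0.1493] [0.5946 0.099  0.1486]
yellow 106 [382.7 180.9] 0.216 [ 0.4396 -0.104   0.2141] [ 0.4394 -0.1037  0.2132]
green 67 [359.9 133.4] 0.151 [ 0.4186 -0.2996  0.1489] [ 0.4195 -0.3002  0.1483]
press 0.147 region mag-clamp 0.144 clamp 0.194
tray 508 ((438.4919738769531, -91.57337951660156), (243.31881713867188, 83.22370910644531), 87.58341979980469)
red 103 [0.44002008 0.11437304 0.14010218] [0.45770035 0.15455096 0.19825264] [0.45089676 0.13831006 0.17940667]
top
cyan 132 [ 54.6 234.9] 0.334 [0.549  0.3929 0.3327] [0.5532 0.3928 0.3317]
magenta 97 [220.5 205. ] 0.151 [0.5936 0.0947 0.1495] [0.5937 0.0948 0.1486]
yellow 126 [308.1 252.2] 0.214 [ 0.4401 -0.1065  0.2118] [ 0.4395 -0.1069  0.2123]
green 185 [387.  251.7] 0.15 [ 0.4213 -0.3008  0.1487] [ 0.421  -0.3007  0.1483]
press 0.146 region mag-clamp 0.143 clamp 0.194
tray 624 ((441.0164489746094, -93.5054702758789), (238.29214477539062, 81.26702117919922), 88.01982116699219)
red 101 [0.44157421 0.11344393 0.14433   ] [0.45374062 0.1483873  0.1960276 ] [0.44673261 0.13054246 0.17590479]
```

Run:
```python
from h import *
for n,uv in(('side',(335.7,113.5)),('top',(422.9,230.9))):
    p=cam(n); W=cloud(p); h=cv2.cvtColor(p['image'],cv2.COLOR_BGR2HSV)
    m=cv2.inRange(h,(95,120,90),(118,255,255))>0
    m&=(W[...,1]<-.3)&(W[...,2]>.144)&(W[...,2]<.157)&(W[...,0]<.52)
    P=W[m]; print(n,'cyan',m.sum(),((P.max(0)+P.min(0))/2).round(4),np.median(P,0).round(4),atz(p,uv,.148).round(4))
    b=(cv2.inRange(h,(100,60,20),(125,255,160))>0)&(abs(W[...,2]-.122)<.005)&(W[...,0]>.38)&(W[...,0]<.5)&(W[...,1]>-.24)&(W[...,1]<.02)
    b=cv2.morphologyEx(b.astype(np.uint8),cv2.MORPH_CLOSE,np.ones((2,2)))>0
    Q=W[b]; Q=Q[(abs(Q[:,2]-.122)<.005)]; print('tray',len(Q),cv2.minAreaRect(Q[:,:2].astype(np.float32)*1000),Q[:,:2].min(0),Q[:,:2].max(0))
    # tray model overlay fit: rim silhouettes via cells' floors
    f=(abs(W[...,2]-.064)<.004)&(W[...,0]>.40)&(W[...,0]<.48)
    for lo,hi in((-.215,-.14),(-.075,-.005)):
        F=W[f&(W[...,1]>lo)&(W[...,1]<hi)]; print('floor',len(F),F.min(0)[:2],F.max(0)[:2])
```

```text
side cyan 65 [ 0.4572 -0.3929  0.1492] [ 0.4565 -0.3921  0.1485] [ 0.4588 -0.3862  0.148 ]
tray 318 ((437.90179443359375, -103.69950103759766), (206.4419403076172, 80.84246063232422), 87.96463012695312) [ 0.39436673 -0.20817819] [4.81162741e-01 3.16889669e-04]
floor 181 [ 0.4003651  -0.21342628] [ 0.4797749  -0.14113832]
floor 281 [ 0.40438548 -0.07189577] [ 0.47883826 -0.00690807]
top cyan 94 [ 0.4572 -0.3937  0.1484] [ 0.4578 -0.3935  0.1484] [ 0.4569 -0.394   0.148 ]
tray 201 ((435.9577331542969, -109.94792175292969), (205.7498016357422, 72.53273010253906), 87.99137115478516) [ 0.39666189 -0.2127622 ] [ 0.47313403 -0.00666628]
floor 563 [ 0.40015389 -0.20957034] [ 0.47356773 -0.14020105]
floor 566 [ 0.40104408 -0.07145632] [ 0.4779296  -0.00543436]
```

```bash
python3 -m creep '[[[0,0,-10],[0,0,0.186]],[[0,0,-10],[0,0,0.186]],[[0,0,-10],[0,0,0.186]],[[0,0,-10],[0,0,0.186]],[[0,0,-10],[0,0,0.186]],[[0,0,-10],[0,0,0.186]],[[0,0,-10],[0,0,0.048]]]' 85; python3 -m creep '[[[-45,25,0],[0,0,0]],[[-45,25,0],[0,0,0]],[[-45,25,0],[0,0,0]],[[-45,25,0],[0,0,0]],[[-45,25,0],[0,0,0]],[[-45,25,0],[0,0,0]],[[-14,48,0],[0,0,0]],[[-14,48,0],[0,0,0]],[[-14,48,0],[0,0,0]],[[-14,48,0],[0,0,0]],[[-14,48,0],[0,0,0]],[[0,0,0],[0,0,0]]]'
cat >> h.py <<'E'
def go(x,y,z):
    o=bot.get_obs(); from scipy.spatial.transform import Rotation as R
    r=R.from_quat(o['tool_rot']); print('clock',o['clock'],'pos',np.round(o['eef_pos'],4),'ty deg',np.degrees(np.arctan2(*r.as_matrix()[[1,0],1])).round(2),'tilt',r.as_matrix()[2,2].round(5))
    print('shift mm',(r.inv().apply(np.array([x,y,z])-o['eef_pos'])*1000).round(1),'F',np.round(o['ft_force'],1),'w',o['grip_width'],o['grasp_force'])
E
python3 -c "
from h import *
go(.5937,.0965,.117)"
```

```text
clock: 2.38
eef_pos: [0.2156, 0.4511, 0.3016]
tool_rot: [0.722, 0.692, 0.0, -0.0]
ft_force: [-0.1, 0.7, 0.1]
grip_width: 0.0848
grasp_force: 0.0
clock: 3.88
eef_pos: [0.5944, 0.0947, 0.2982]
tool_rot: [0.722, 0.692, -0.001, -0.001]
ft_force: [-1.1, 0.1, 0.2]
grip_width: 0.0849
grasp_force: 0.0
clock 3.875 pos [0.5944 0.0947 0.2982] ty deg -2.4 tilt -0.99999
shift mm [  2.   -0.2 181.2] F [-1.1  0.1  0.2] w 0.0848920034889599 0.0
```

```bash
python3 -m creep '[[[2,0,45],[0,0,0]],[[0,0,45],[0,0,0]],[[0,0,45],[0,0,0]],[[0,0,30],[0,0,0]],[[0,0,16],[0,0,0]],[[0,0,0],[0,0,0]]]' && python3 -m creep '[[[0,0,0],[0,0,0]],[[0,0,0],[0,0,0]],[[0,0,0],[0,0,0]],[[0,0,0],[0,0,0]],[[0,0,0],[0,0,0]],[[0,0,0],[0,0,0]],[[0,0,0],[0,0,0]]]' 15
```

```text
clock: 4.62
eef_pos: [0.5912, 0.0984, 0.1199]
tool_rot: [0.721, 0.693, -0.001, -0.001]
ft_force: [-0.5, 0.6, 0.3]
grip_width: 0.085
grasp_force: 0.0
clock: 5.5
eef_pos: [0.5932, 0.0983, 0.1215]
tool_rot: [0.721, 0.693, 0.001, 0.001]
ft_force: [1.2, -1.4, 4.9]
grip_width: 0.0283
grasp_force: 59.3
```

```bash
python3 -m creep '[[[0,0,-8],[0,0,0]],[[0,0,-20],[0,0,0]],[[0,0,-32],[0,0,0]],[[0,0,-40],[0,0,0]],[[0,0,-40],[0,0,0]],[[0,0,-40],[0,0,0]],[[0,0,-25],[0,0,0]],[[0,0,-15],[0,0,0]],[[0,0,0],[0,0,0]]]' && python3 -c "
from h import *
go(.440,-.039,.34)
for n in('side','top'):
    p=cam(n);c=caps(p); print(n,*c['magenta']);print(*c['yellow'])
    cv2.imwrite(f'pics/{n}1.png',p['image'])
    print([(np.round(d['position']),round(d['score'],2),atz(p,d['position'],.064)[:2].round(3)) for d in vision.place_of(p,'cell_1')])
i=np.vstack([cv2.imread('pics/top1.png')[100:320,100:500],cv2.imread('pics/side1.png')[100:320,150:550]]);cv2.imwrite('pics/c1.png',cv2.resize(i,None,fx=1.36,fy=1.36))
"
```

```text
clock: 6.62
eef_pos: [0.5922, 0.0982, 0.3409]
tool_rot: [0.721, 0.693, 0.0, 0.0]
ft_force: [0.3, -1.2, -2.2]
grip_width: 0.028
grasp_force: 59.5
clock 6.625 pos [0.5922 0.0982 0.3409] ty deg -2.23 tilt -1.0
shift mm [-143.1 -146.7    0.8] F [ 0.3 -1.2 -2.2] w 0.027996276388667817 59.464452266693115
side 3 [356. 249.] 0.368 [0.5964 0.1015 0.3671] [0.5968 0.1022 0.3672]Traceback (most recent call last):
  File "<string>", line 5, in <module>
    p=cam(n);c=caps(p); print(n,*c['magenta']);print(*c['yellow'])
                                                      ~^^^^^^^^^^
KeyError: 'yellow'
```

```bash
python3 -m creep '[[[-10,-12,0],[0,0,0]],[[-24,-24,0],[0,0,0]],[[-24,-25,0],[0,0,0]],[[-25,-25,0],[0,0,0]],[[-25,-25,0],[0,0,0]],[[-22,-22,0],[0,0,0]],[[-13,-14,0],[0,0,0]],[[0,0,0],[0,0,0]],[[0,0,0],[0,0,0]]]' && python3 -c "
from h import *
go(.440,-.039,.26)
for n in('side','top'):
    p=cam(n); cv2.imwrite(f'pics/{n}1.png',p['image'])
    for q in('cell_1','bottle_magenta'): print(q,[(np.round(d['position']),round(d['score'],2),atz(p,d['position'],.064 if q=='cell_1' else .22)[:2].round(3)) for d in vision.place_of(p,q)])
i=np.vstack([cv2.imread('pics/top1.png')[100:320,100:500],cv2.imread('pics/side1.png')[100:320,150:550]]);cv2.imwrite('pics/c1.png',cv2.resize(i,None,fx=1.36,fy=1.36))
"
```

```text
clock: 7.8
eef_pos: [0.4401, -0.0386, 0.3399]
tool_rot: [0.721, 0.693, 0.0, -0.0]
ft_force: [0.3, -0.3, -1.8]
grip_width: 0.0285
grasp_force: 59.7
clock 7.8 pos [ 0.4401 -0.0386  0.3399] ty deg -2.22 tilt -1.0
shift mm [-0.4 -0.1 79.9] F [ 0.3 -0.3 -1.8] w 0.028460384715346333 59.68663930892944
cell_1 [(array([387., 230.]), 0.83, array([ 0.435, -0.038])), (array([368., 189.]), 0.79, array([ 0.436, -0.17 ]))]
bottle_magenta [(array([394., 203.]), 0.63, array([ 0.439, -0.034]))]
cell_1 [(array([332., 254.]), 0.91, array([ 0.44 , -0.166])), (array([310., 256.]), 0.75, array([ 0.442, -0.108])), (array([285., 261.]), 0.58, array([ 0.439, -0.041])), (array([312., 260.]), 0.52, array([ 0.432, -0.113])), (array([312., 258.]), 0.23, array([ 0.438, -0.114]))]
bottle_magenta [(array([279., 255.]), 0.48, array([ 0.442, -0.04 ]))]
```

View pics/c1.png

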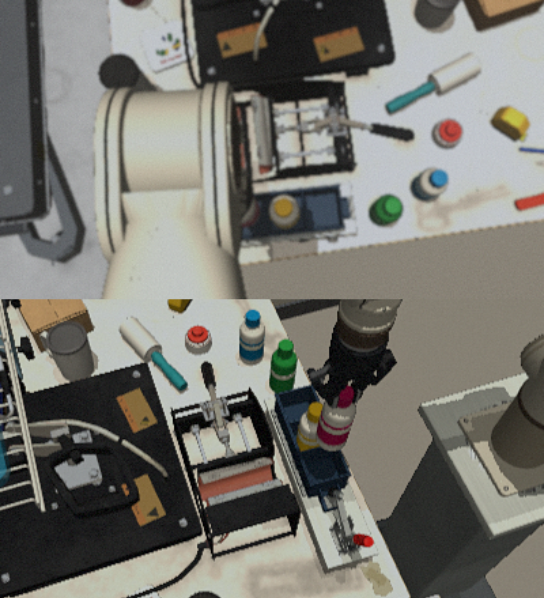

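```bash
python3 -m creep '[[[0,-1,20],[0,0,0]],[[0,0,30],[0,0,0]],[[0,0,25],[0,0,0]],[[0,0,10],[0,0,0]],[[0,0,10],[0,0,0]],[[0,0,10],[0,0,0]],[[0,0,0],[0,0,0]]]' && python3 -m creep '[[[0,0,8],[0,0,0]],[[0,0,8],[0,0,0]],[[0,0,8],[0,0,0]],[[0,0,8],[0,0,0]],[[0,0,8],[0,0,0]],[[0,0,0],[0,0,0]]]' && python3 -m creep '[[[0,0,4],[0,0,0]],[[0,0,3],[0,0,0]],[[0,0,0],[0,0,0]]]'
```

```text
clock: 8.98
eef_pos: [0.4384, -0.0389, 0.2349]
tool_rot: [0.721, 0.693, -0.0, -0.0]
ft_force: [-0.4, 0.6, -1.7]
grip_width: 0.0282
grasp_force: 59.7
clock: 9.72
eef_pos: [0.4381, -0.0389, 0.1945]
tool_rot: [0.721, 0.693, -0.001, -0.001]
ft_force: [-0.5, 0.3, -1.9]
grip_width: 0.0281
grasp_force: 59.8
clock: 10.1
eef_pos: [0.4385, -0.0389, 0.1881]
tool_rot: [0.721, 0.693, -0.0, -0.0]
ft_force: [-0.1, 0.3, -0.8]
grip_width: 0.028
grasp_force: 59.8
```

```bash
python3 -m creep '[[[0,0,1],[0,0,0]],[[0,0,1],[0,0,0]],[[0,0,0],[0,0,0]]]' && python3 -m creep '[[[0,0,1],[0,0,0]],[[0,0,0],[0,0,0]]]'
```

```text
clock: 10.48
eef_pos: [0.4386, -0.039, 0.1863]
tool_rot: [0.721, 0.693, -0.0, -0.0]
ft_force: [1.3, 0.4, -2.1]
grip_width: 0.0283
grasp_force: 59.8
clock: 10.72
eef_pos: [0.4388, -0.0389, 0.1855]
tool_rot: [0.721, 0.693, 0.0, 0.0]
ft_force: [0.9, -0.5, -0.1]
grip_width: 0.0281
grasp_force: 60.0
```

```bash
python3 -m creep '[[[0,0,1],[0,0,0]],[[0,0,0],[0,0,0]]]' && python3 -m creep '[[[0,0,0],[0,0,0]],[[0,0,0],[0,0,0]],[[0,0,0],[0,0,0]],[[0,0,0],[0,0,0]]]' 60 && python3 -m creep '[[[0,0,-15],[0,0,0]],[[0,0,-30],[0,0,0]],[[0,0,-35],[0,0,0]],[[0,0,-40],[0,0,0]],[[0,0,0],[0,0,0]]]' && python3 -c "
from h import *
go(.457,-.3933,.30)
p=cam('side'); print(caps(p).get('magenta'),caps(p).get('yellow'))"
```

```text
clock: 10.98
eef_pos: [0.4392, -0.039, 0.1853]
tool_rot: [0.721, 0.693, 0.001, 0.001]
ft_force: [-0.9, 0.5, 5.3]
grip_width: 0.0285
grasp_force: 60.4
clock: 11.48
eef_pos: [0.4386, -0.0389, 0.1842]
tool_rot: [0.721, 0.693, -0.0, -0.0]
ft_force: [0.1, 0.5, 0.8]
grip_width: 0.0596
grasp_force: 0.0
clock: 12.1
eef_pos: [0.4405, -0.0391, 0.3075]
tool_rot: [0.721, 0.693, 0.002, 0.003]
ft_force: [-0.1, -0.2, -0.3]
grip_width: 0.0597
grasp_force: 0.0
clock 12.1 pos [ 0.4405 -0.0391  0.3075] ty deg -2.23 tilt -0.99998
shift mm [-353.3   30.3    7.8] F [-0.1 -0.2 -0.3] w 0.05971824048641444 0.0
(np.int32(24), array([391.3, 206.5]), np.float64(0.215), array([ 0.445 , -0.0344,  0.2135]), array([ 0.4479, -0.0303,  0.2128])) (np.int32(2), array([376. , 186.5]), np.float64(0.193), array([ 0.4537, -0.1049,  0.192 ]), array([ 0.4537, -0.1049,  0.192 ]))
```

```bash
python3 -m creep '[[[-20,0,0],[0,0,0]],[[-45,3,0],[0,0,0]],[[-50,5,0],[0,0,0]],[[-50,5,0],[0,0,0]],[[-50,5,0],[0,0,0]],[[-50,5,0],[0,0,0]],[[-45,4,0],[0,0,0]],[[-28,3,0],[0,0,0]],[[-15,0,0],[0,0,0]],[[0,0,0],[0,0,0]],[[0,0,0],[0,0,0]]]' 85 && python3 -c "
from h import *
go(.457,-.3933,.1195)
p=cam('top');print(caps(p).get('magenta'),caps(p).get('yellow')); cv2.imwrite('pics/t2.png',cv2.resize(p['image'][150:320,180:460],None,fx=2.5,fy=2.5))
p=cam('side'); W=cloud(p); h=cv2.cvtColor(p['image'],cv2.COLOR_BGR2HSV);print(caps(p).get('magenta'),caps(p).get('yellow'))
"
```

```text
clock: 13.52
eef_pos: [0.4549, -0.3917, 0.3042]
tool_rot: [0.72, 0.694, 0.0, -0.0]
ft_force: [0.7, 0.8, -0.2]
grip_width: 0.0846
grasp_force: 0.0
clock 13.525 pos [ 0.4549 -0.3917  0.3042] ty deg -2.18 tilt -1.0
shift mm [ -1.6   2.3 184.7] F [ 0.7  0.8 -0.2] w 0.08463017886368007 0.0
(np.int32(123), array([279.9, 255.7]), np.float64(0.214), array([ 0.4407, -0.0422,  0.2126]), array([ 0.4405, -0.0414,  0.2126])) (np.int32(129), array([308.2, 252.3]), np.float64(0.214), array([ 0.4394, -0.1066,  0.2128]), array([ 0.4395, -0.1069,  0.2121]))
(np.int32(108), array([392.5, 203.2]), np.float64(0.215), array([ 0.4395, -0.0388,  0.2141]), array([ 0.4401, -0.0389,  0.2128])) (np.int32(107), array([382.6, 181. ]), np.float64(0.215), array([ 0.439 , -0.1038,  0.2136]), array([ 0.439 , -0.1034,  0.2128]))
```

View pics/t2.png

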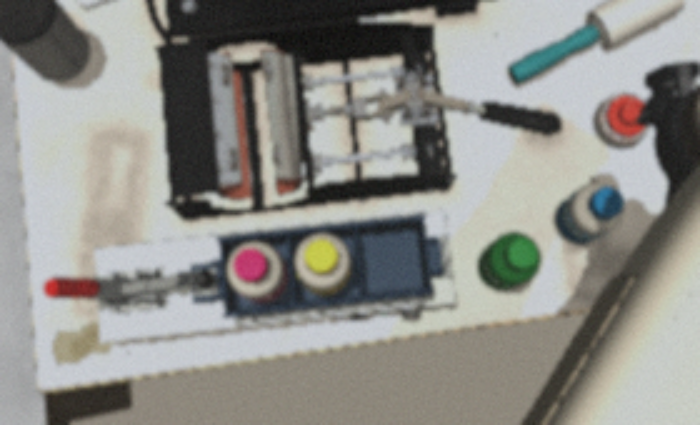

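Magenta stands upright in cell 3 (pixel 250,265 in the crop) and yellow in the middle (322,255); cyan (600,210) waits under the gripper.

```bash
python3 -m creep '[[[-2,2,45],[0,0,0]],[[0,0,45],[0,0,0]],[[0,0,45],[0,0,0]],[[0,0,30],[0,0,0]],[[0,0,18],[0,0,0]],[[0,0,0],[0,0,0]]]' && python3 -m creep '[[[0,0,0],[0,0,0]],[[0,0,0],[0,0,0]],[[0,0,0],[0,0,0]],[[0,0,0],[0,0,0]],[[0,0,0],[0,0,0]],[[0,0,0],[0,0,0]],[[0,0,0],[0,0,0]]]' 15
```

```text
clock: 14.38
eef_pos: [0.4561, -0.3932, 0.1201]
tool_rot: [0.72, 0.694, -0.0, -0.002]
ft_force: [1.1, -0.2, -0.1]
grip_width: 0.0853
grasp_force: 0.0
clock: 15.25
eef_pos: [0.4576, -0.3955, 0.1225]
tool_rot: [0.721, 0.693, 0.0, 0.001]
ft_force: [1.2, -0.3, 5.9]
grip_width: 0.0282
grasp_force: 59.3
```

```bash
python3 -m creep '[[[0,0,-8],[0,0,0]],[[0,0,-20],[0,0,0]],[[0,0,-32],[0,0,0]],[[0,0,-40],[0,0,0]],[[0,0,-40],[0,0,0]],[[0,0,-40],[0,0,0]],[[0,0,-25],[0,0,0]],[[0,0,-15],[0,0,0]],[[0,0,0],[0,0,0]]]' && python3 -c "
from h import *
go(.436,-.1765,.34)"
```

```text
clock: 16.38
eef_pos: [0.4568, -0.3951, 0.342]
tool_rot: [0.721, 0.693, -0.0, 0.001]
ft_force: [0.1, -0.6, -1.0]
grip_width: 0.0279
grasp_force: 59.4
clock 16.375 pos [ 0.4568 -0.3951  0.342 ] ty deg -2.24 tilt -1.0
shift mm [217.7 -29.4   1.8] F [ 0.1 -0.6 -1. ] w 0.027903168035922233 59.40988540649414
```

```bash
python3 -m creep '[[[12,-2,0],[0,0,0]],[[30,-4,0],[0,0,0]],[[38,-5,0],[0,0,0]],[[38,-5,0],[0,0,0]],[[38,-5,0],[0,0,0]],[[32,-4,0],[0,0,0]],[[20,-3,0],[0,0,0]],[[10,-1,0],[0,0,0]],[[0,0,0],[0,0,0]],[[0,0,0],[0,0,0]]]' && python3 -c "
from h import *
go(.436,-.1765,.26)
for n in('side','top'):
    p=cam(n); cv2.imwrite(f'pics/{n}3.png',p['image'])
    for q in('cell_1','bottle_cyan'): print(q,[(np.round(d['position']),round(d['score'],2),atz(p,d['position'],.064 if q=='cell_1' else .22)[:2].round(3)) for d in vision.place_of(p,q)])
    c=caps(p);print(c.get('magenta'),c.get('yellow'),c.get('cyan'))
i=np.vstack([cv2.imread('pics/top3.png')[190:310,180:460],cv2.imread('pics/side3.png')[80:250,250:530]]);cv2.imwrite('pics/c3.png',cv2.resize(i,None,fx=2,fy=2))
"
```

```text
clock: 17.62
eef_pos: [0.4364, -0.1767, 0.3411]
tool_rot: [0.721, 0.693, -0.0, 0.0]
ft_force: [-0.9, -0.2, -2.3]
grip_width: 0.0285
grasp_force: 59.5
clock 17.625 pos [ 0.4364 -0.1767  0.3411] ty deg -2.28 tilt -1.0
shift mm [ 0.2 -0.4 81.1] F [-0.9 -0.2 -2.3] w 0.028466654291588366 59.45338726043701
cell_1 [(array([378., 207.]), 0.82, array([ 0.433, -0.108])), (array([386., 228.]), 0.75, array([ 0.437, -0.043])), (array([368., 187.]), 0.6, array([ 0.436, -0.177]))]
bottle_cyan [(array([374., 153.]), 0.75, array([ 0.431, -0.182])), (array([358., 162.]), 0.58, array([ 0.479, -0.171])), (array([385., 234.]), 0.38, array([0.489, 0.032]))]
(np.int32(107), array([392.6, 203.3]), np.float64(0.215), array([ 0.4394, -0.038 ,  0.2139]), array([ 0.441 , -0.0384,  0.2131])) (np.int32(105), array([382.6, 181. ]), np.float64(0.216), array([ 0.4393, -0.1035,  0.2142]), array([ 0.4391, -0.1038,  0.2128])) (np.int32(361), array([462.6, 391.7]), np.float64(0.329), array([0.5316, 0.3945, 0.3303]), array([0.5307, 0.3927, 0.3272]))
cell_1 [(array([310., 258.]), 0.79, array([ 0.437, -0.107]))]
bottle_cyan []
(np.int32(122), array([279.8, 255.5]), np.float64(0.215), array([ 0.4408, -0.0423,  0.2129]), array([ 0.4408, -0.0417,  0.2125])) (np.int32(1), array([302., 251.]), np.float64(0.214), array([ 0.4434, -0.0934,  0.2141]), array([ 0.4434, -0.0934,  0.2141])) (np.int32(91), array([ 47.1, 190.3]), np.float64(0.358), array([0.6336, 0.3913, 0.3574]), array([0.6343, 0.3915, 0.356 ]))
```

View pics/c3.png

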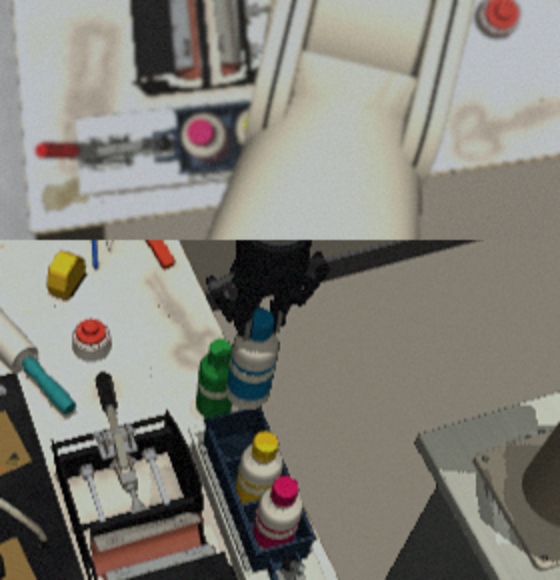

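Cyan hangs upright over cell 1 (side crop 253,370), magenta and yellow are unmoved. Lowering.

```bash
python3 -m creep '[[[0,-1,20],[0,0,0]],[[0,0,30],[0,0,0]],[[0,0,25],[0,0,0]],[[0,0,10],[0,0,0]],[[0,0,10],[0,0,0]],[[0,0,10],[0,0,0]],[[0,0,0],[0,0,0]]]' && python3 -m creep '[[[0,0,8],[0,0,0]],[[0,0,8],[0,0,0]],[[0,0,8],[0,0,0]],[[0,0,8],[0,0,0]],[[0,0,8],[0,0,0]],[[0,0,4],[0,0,0]],[[0,0,0],[0,0,0]]]' && python3 -m creep '[[[0,0,2],[0,0,0]],[[0,0,1],[0,0,0]],[[0,0,0],[0,0,0]]]'
```

```text
clock: 18.8
eef_pos: [0.435, -0.1758, 0.2359]
tool_rot: [0.721, 0.693, -0.0, -0.0]
ft_force: [0.0, -0.3, -1.2]
grip_width: 0.0283
grasp_force: 59.5
clock: 19.68
eef_pos: [0.4351, -0.1758, 0.192]
tool_rot: [0.721, 0.693, -0.0, -0.0]
ft_force: [-0.1, 0.3, -1.4]
grip_width: 0.0284
grasp_force: 59.5
clock: 20.05
eef_pos: [0.4353, -0.1759, 0.1894]
tool_rot: [0.721, 0.693, 0.0, 0.0]
ft_force: [0.8, 0.5, -1.8]
grip_width: 0.0284
grasp_force: 59.5
```

```bash
python3 -m creep '[[[0,0,1],[0,0,0]],[[0,0,1],[0,0,0]],[[0,0,0],[0,0,0]]]' && python3 -m creep '[[[0,0,1],[0,0,0]],[[0,0,0],[0,0,0]]]' && python3 -m creep '[[[0,0,1],[0,0,0]],[[0,0,0],[0,0,0]]]'
```

```text
clock: 20.42
eef_pos: [0.4352, -0.1759, 0.1872]
tool_rot: [0.721, 0.693, -0.0, -0.0]
ft_force: [-0.2, 0.1, -2.5]
grip_width: 0.0285
grasp_force: 59.5
clock: 20.68
eef_pos: [0.4355, -0.176, 0.1865]
tool_rot: [0.721, 0.693, 0.0, 0.0]
ft_force: [-0.1, 0.3, -0.1]
grip_width: 0.0283
grasp_force: 59.8
clock: 20.92
eef_pos: [0.4357, -0.1761, 0.1864]
tool_rot: [0.721, 0.693, 0.0, 0.001]
ft_force: [-1.1, 0.0, 6.2]
grip_width: 0.0284
grasp_force: 60.4
```

```bash
python3 -m creep '[[[0,0,0],[0,0,0]],[[0,0,0],[0,0,0]],[[0,0,0],[0,0,0]],[[0,0,0],[0,0,0]]]' 60 && python3 -m creep '[[[0,0,-15],[0,0,0]],[[0,0,-30],[0,0,0]],[[0,0,-35],[0,0,0]],[[0,0,-40],[0,0,0]],[[0,0,0],[0,0,0]]]' && python3 -m creep '[[[30,0,0],[0,0,0]],[[50,0,0],[0,0,0]],[[55,0,0],[0,0,0]],[[55,0,0],[0,0,0]],[[50,0,0],[0,0,0]],[[30,0,0],[0,0,0]],[[10,0,0],[0,0,0]],[[0,0,0],[0,0,0]],[[0,0,0],[0,0,0]]]' 0 && python3 -c "
from h import *
go(.4375+.211*.0393,-.107+.211*.999,.165)
for n in('side','top'):
    p=cam(n); c=caps(p); print(n,c.get('magenta'),c.get('yellow'))
    print([(np.round(d['position']),round(d['score'],2),atz(p,d['position'],.17)[:2].round(3)) for d in vision.place_of(p,'clamp_grip')])
    W=cloud(p); h=cv2.cvtColor(p['image'],cv2.COLOR_BGR2HSV)
    m=(cv2.inRange(h,(95,110,90),(118,255,255))>0)&(W[...,2]>.205)&(W[...,2]<.222)&(W[...,1]<-.12)&(W[...,1]>-.22)
    P=W[m]; print('cyan',m.sum(), np.median(P,0) if m.sum() else '')
"
```

```text
clock: 21.42
eef_pos: [0.4353, -0.1759, 0.1852]
tool_rot: [0.721, 0.693, -0.0, -0.0]
ft_force: [0.5, -0.4, -0.1]
grip_width: 0.0599
grasp_force: 0.0
clock: 22.05
eef_pos: [0.437, -0.1766, 0.3086]
tool_rot: [0.721, 0.693, 0.001, 0.003]
ft_force: [0.6, 0.4, -0.9]
grip_width: 0.0603
grasp_force: 0.0
clock: 23.18
eef_pos: [0.4461, 0.1029, 0.3051]
tool_rot: [0.721, 0.693, -0.0, 0.0]
ft_force: [-0.2, -0.6, 0.2]
grip_width: 0.0003
grasp_force: 0.0
clock 23.175 pos [0.4461 0.1029 0.3051] ty deg -2.31 tilt -1.0
shift mm [  1.   -0.3 140.1] F [-0.2 -0.6  0.2] w 0.00032080871955590006 0.0
side (np.int32(110), array([392.5, 203.2]), np.float64(0.215), array([ 0.4397, -0.0385,  0.2135]), array([ 0.4402, -0.0383,  0.2133])) (np.int32(112), array([382.3, 180.9]), np.float64(0.215), array([ 0.4392, -0.1035,  0.2125]), array([ 0.4395, -0.1034,  0.2128]))
[(array([417., 273.]), 0.68, array([0.443, 0.128]))]
cyan 90 [ 0.43653245 -0.1734716   0.21261988]
top (np.int32(123), array([279.9, 255.7]), np.float64(0.214), array([ 0.4409, -0.0423,  0.2131]), array([ 0.4407, -0.0415,  0.2123])) (np.int32(127), array([308.1, 252.2]), np.float64(0.214), array([ 0.4395, -0.1066,  0.2127]), array([ 0.4396, -0.1069,  0.2124]))
[(array([208., 263.]), 0.61, array([0.452, 0.132]))]
cyan 121 [ 0.43636032 -0.17569596  0.2123493 ]
```

```bash
python3 -m creep '[[[0,0,45],[0,0,0]],[[0,0,45],[0,0,0]],[[0,0,30],[0,0,0]],[[0,0,14],[0,0,0]],[[0,0,6],[0,0,0]],[[0,0,0],[0,0,0]]]' && python3 -m creep '[[[4,0,0],[0,0,0]],[[4,0,0],[0,0,0]],[[5,0,0],[0,0,0]],[[5,0,0],[0,0,0]],[[5,0,0],[0,0,0]],[[0,0,0],[0,0,0]]]'
```

```text
clock: 24.12
eef_pos: [0.4468, 0.1039, 0.166]
tool_rot: [0.721, 0.693, 0.001, 0.0]
ft_force: [0.2, -0.3, 0.6]
grip_width: -0.0001
grasp_force: 0.0
clock: 24.88
eef_pos: [0.4471, 0.1274, 0.1652]
tool_rot: [0.721, 0.693, 0.0, -0.0]
ft_force: [-0.9, -0.4, -0.2]
grip_width: -0.0001
grasp_force: 0.0
```

```bash
python3 -c "
from h import *
for n in('side','top'):
    p=cam(n); cv2.imwrite(f'pics/{n}4.png',p['image']); W=cloud(p)
    h=cv2.cvtColor(p['image'],cv2.COLOR_BGR2HSV); red=((h[...,0]<6)|(h[...,0]>174))&(h[...,1]>150)
    m=(W[...,2]>.08)&(W[...,0]>.40)&(W[...,0]<.49)&(W[...,1]>.05)&(W[...,1]<.25)&red
    P=W[m]; print(m.sum(),P.min(0),P.max(0)) if m.any() else print(0)
i=np.hstack([cv2.imread('pics/top4.png')[200:320,160:300],cv2.imread('pics/side4.png')[200:320,330:470]]);cv2.imwrite('pics/c4.png',cv2.resize(i,None,fx=2.8,fy=2.8,interpolation=cv2.INTER_CUBIC))
go(.4375+.262*.0393,-.107+.262*.999,.154)
"
```

```text
122 [0.43615529 0.12169687 0.13384781] [0.48886907 0.16803686 0.47724528]
0
clock 24.975 pos [0.4471 0.1271 0.1653] ty deg -2.22 tilt -1.0
shift mm [27.6 -0.3 11.3] F [0.4 0.5 0.9] w -4.1725475757573194e-05 0.0
```

View pics/c4.png

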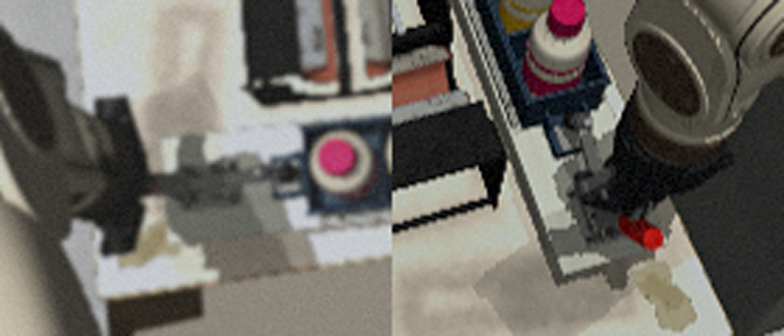

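The fingertips stand on the tray side of the red grip (side view, right half at 640,232) and have started to push it; both bottles beside it stand undisturbed. Continuing along the arc.

```bash
python3 -m creep '[[[9,0,2],[0,0,0]],[[9,0,5],[0,0,0]],[[9,0,5],[0,0,0]],[[7,0,7],[0,0,0]],[[7,0,7],[0,0,0]],[[0,0,0],[0,0,0]]]' && python3 -m creep '[[[6,0,8],[0,0,0]],[[6,0,8],[0,0,0]],[[0,0,0],[0,0,0]]]' && python3 -m creep '[[[4,0,6],[0,0,0]],[[2,0,6],[0,0,0]],[[0,0,0],[0,0,0]]]'
```

```text
clock: 25.72
eef_pos: [0.4486, 0.1681, 0.1385]
tool_rot: [0.721, 0.693, -0.0, 0.0]
ft_force: [-0.5, -0.2, 1.9]
grip_width: 0.0001
grasp_force: 0.6
clock: 26.1
eef_pos: [0.4485, 0.1805, 0.1222]
tool_rot: [0.721, 0.693, -0.0, -0.001]
ft_force: [0.1, 0.5, -0.3]
grip_width: -0.0002
grasp_force: 0.0
clock: 26.48
eef_pos: [0.4488, 0.1859, 0.1105]
tool_rot: [0.721, 0.693, -0.001, -0.0]
ft_force: [-1.1, 0.1, 0.1]
grip_width: -0.0001
grasp_force: 0.0
```

```bash
python3 -m creep '[[[1,0,3],[0,0,0]],[[1,0,3],[0,0,0]],[[0,0,0],[0,0,0]]]' && python3 -m creep '[[[0,0,2],[0,0,0]],[[0,0,1],[0,0,0]],[[0,0,0],[0,0,0]]]' && python3 -c "
from h import *
for n in('side',):
    p=cam(n); cv2.imwrite(f'pics/{n}5.png',p['image']); W=cloud(p)
    h=cv2.cvtColor(p['image'],cv2.COLOR_BGR2HSV); red=((h[...,0]<6)|(h[...,0]>174))&(h[...,1]>150)
    m=(W[...,2]>.05)&(W[...,2]<.22)&(W[...,0]>.40)&(W[...,0]<.49)&(W[...,1]>.05)&(W[...,1]<.25)&red
    P=W[m]; print(m.sum(),P.min(0),P.max(0)) if m.any() else print(0)
cv2.imwrite('pics/c5.png',cv2.resize(p['image'][180:340,330:490],None,fx=3,fy=3,interpolation=cv2.INTER_CUBIC))
"
```

```text
clock: 26.85
eef_pos: [0.4493, 0.1878, 0.1051]
tool_rot: [0.721, 0.693, -0.0, -0.0]
ft_force: [-0.6, -0.4, -0.1]
grip_width: -0.0001
grasp_force: 0.0
clock: 27.22
eef_pos: [0.4496, 0.1878, 0.1024]
tool_rot: [0.721, 0.693, 0.0, 0.0]
ft_force: [-0.4, -0.3, 0.5]
grip_width: -0.0002
grasp_force: 0.3
75 [0.44104873 0.19042726 0.09079513] [0.47375524 0.21720443 0.15681502]
```

View pics/c5.png

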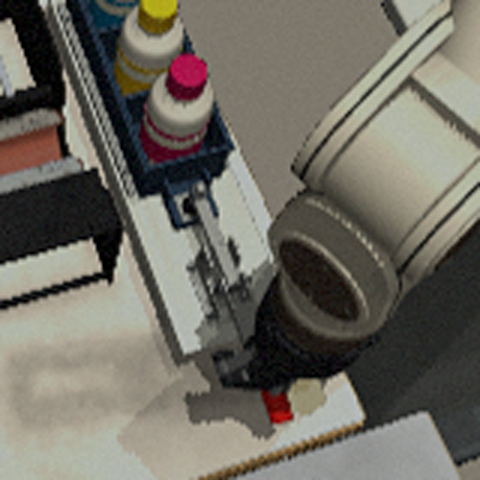

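The handle now lies nearly level (275,405) and the pad is on the tray's foot (195,195). Pressing on to feel the stop.

```bash
python3 -m creep '[[[0,0,2],[0,0,0]],[[0,0,1],[0,0,0]],[[0,0,0],[0,0,0]]]' && python3 -m creep '[[[0,0,2],[0,0,0]],[[0,0,0],[0,0,0]]]'
```

```text
clock: 27.65
eef_pos: [0.4499, 0.1878, 0.1007]
tool_rot: [0.721, 0.693, 0.001, 0.0]
ft_force: [-3.2, -2.3, 10.2]
grip_width: 0.0001
grasp_force: 4.7
clock: 27.9
eef_pos: [0.4501, 0.1878, 0.0993]
tool_rot: [0.721, 0.693, 0.001, 0.001]
ft_force: [-3.5, -1.6, 14.2]
grip_width: -0.0003
grasp_force: 6.8
```

```bash
python3 -m creep '[[[0,0,2],[0,0,0]],[[0,0,0],[0,0,0]]]' && python3 -m creep '[[[0,0,-10],[0,0,0]],[[0,0,-35],[0,0,0]],[[0,0,-45],[0,0,0]],[[0,0,-45],[0,0,0]],[[0,0,-45],[0,0,0]],[[0,-40,-10],[0,0,0]],[[0,-50,0],[0,0,0]],[[0,-40,0],[0,0,0]],[[0,0,0],[0,0,0]]]' && python3 -c "
from h import *
I=[]
for n in('side','top'):
    p=cam(n); W=cloud(p); c=caps(p); print([ (k,c[k][4]) for k in('magenta','yellow') if k in c])
    h=cv2.cvtColor(p['image'],cv2.COLOR_BGR2HSV); red=((h[...,0]<6)|(h[...,0]>174))&(h[...,1]>150)
    m=(W[...,2]>.05)&(W[...,2]<.22)&(W[...,0]>.40)&(W[...,0]<.49)&(W[...,1]>.05)&(W[...,1]<.25)&red
    P=W[m]; print(m.sum(),P.min(0),P.max(0)) if m.any() else print(0)
    m=(cv2.inRange(h,(95,110,90),(118,255,255))>0)&(W[...,2]>.205)&(W[...,2]<.222)&(W[...,1]<-.12)&(W[...,1]>-.22)
    print('cyan',m.sum(),np.median(W[m],0))
    I.append(p['image'][130:330,310:470] if n=='side' else p['image'][150:350,180:380])
    for q in('oven_timer','white_tumbler','lint_roller'): print(q,[atz(p,d['position'],0)[:2].round(3) for d in vision.place_of(p,q)[:1]])
cv2.imwrite('pics/c6.png',cv2.resize(np.hstack(I),None,fx=2.2,fy=2.2,interpolation=cv2.INTER_CUBIC))
"
```

```text
clock: 28.15
eef_pos: [0.4503, 0.1877, 0.0981]
tool_rot: [0.721, 0.693, 0.001, 0.001]
ft_force: [-5.8, -2.5, 19.7]
grip_width: -0.0002
grasp_force: 8.9
clock: 29.28
eef_pos: [0.3175, 0.1927, 0.2856]
tool_rot: [0.72, 0.694, 0.0, -0.0]
ft_force: [0.8, 0.0, 1.1]
grip_width: -0.0
grasp_force: 0.0
[('magenta', array([ 0.4405, -0.0387,  0.213 ])), ('yellow', array([ 0.4391, -0.1046,  0.2124]))]
191 [0.44008749 0.15716628 0.09001176] [0.45903121 0.21716895 0.10925153]
cyan 87 [ 0.43629262 -0.17477239  0.21316789]
oven_timer [array([ 0.55 , -0.451])]
white_tumbler [array([0.739, 0.16 ])]
lint_roller []
[('magenta', array([ 0.4405, -0.0415,  0.2123])), ('yellow', array([ 0.4396, -0.1069,  0.2124]))]
107 [0.44126629 0.1568673  0.09253245] [0.45556616 0.21319935 0.10764905]
cyan 120 [ 0.43623049 -0.17584319  0.21194982]
oven_timer [array([ 0.565, -0.465])]
white_tumbler [array([0.737, 0.161])]
lint_roller [array([ 0.677, -0.447])]
```

View pics/c6.png

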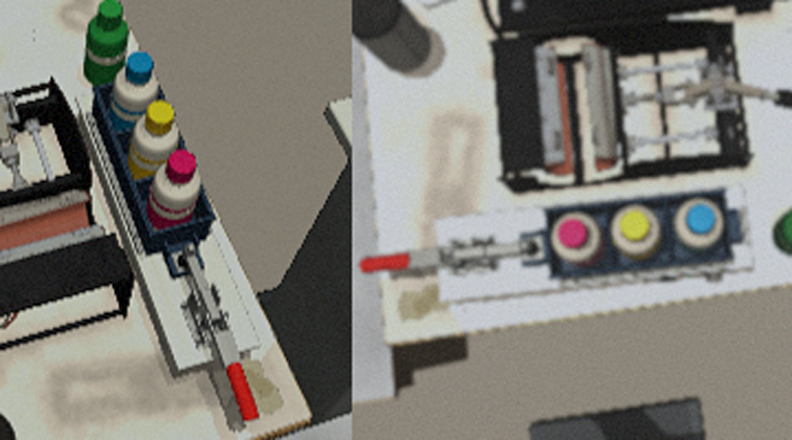

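All three bottles stand upright in their cells (570,235 / 635,225 / 700,220). The red handle stays flat by itself (top z about 0.105, as expected when closed) with the pad on the foot.

```bash
python3 -c "
from workcell import workorder
print(workorder.job_done())"
```

```text
the job is handed in; nothing more can be done
None
```

The job is handed in at about 29 s of the 54 s limit: the cyan and magenta bottles stand upright in the cells either side of the yellow one, the clamp handle stays down over centre with its pad on the tray, and the timer, tumbler and lint roller were not touched.

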